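# Change the bezel block over to its large punch

## Robot

A 6-joint arm with a two-finger parallel gripper is mounted at the origin on the work surface. World frame = base frame: x ahead of the robot, y to its left, z up, the work surface at z = 0. Lengths are in m, angles in rad, forces in N, time in s.
With the tool pointing down it reaches from about 0.375 to 0.9 m from the base axis. Payload 3.1 kg.
Tool frame: the origin (TCP) lies on the centre line of the jaws, within the pads' length; the fingertips stand ahead of it and the grasp point (between the pads) lies 11 mm behind it (manip.tip_extent is the z of the fingertips in the tool frame, in m); z points along the fingers, y is the line along which they close (so a half turn about z gives the same grasp; the last joint's range is limited). The gripper opens to 85 mm and grips with 20 to 120 N. Pads are 22 mm wide; open, the fingers measure 114 mm over their backs; the gripper's body (76 mm by 85 mm) begins 54 mm behind the grasp point. The pads swing forward as they close: fully open they stand 13 mm farther back than shut.
Start: joints at [-1.528, 0.527, 1.433, -0, 1.181, -0.178], TCP at [0.137, -0.61, 0.239] pointing down, gripper open.
Joint ranges: [-3.08, 3.08], [-0.75, 2.2], [0.22, 2.44], [-1.43, 4.57], [0, 2.65], [-2.85, 2.85]. Speed limits (rad/s): [2.79, 2.79, 3.14, 3.14, 3.14, 3.14].

## Interface

Orientations are given as [roll, pitch, yaw] about the fixed x, y, z axes, in that order (R = Rz(yaw) Ry(pitch) Rx(roll)).
In Python, from rig import manip gives the robot as it stands.
- The arm moves only by the tool arm_command, never from a script. Its argument "increments" is a list of rows, each a list of 3 entries, a list of its own where there are three numbers: the finger opening in mm, from 0 to 85.4, then the shift along the tool's x, y, z in mm, then the turn about the tool's z in rad. A call has 1 to 20 rows; each row shifts and turns the commanded pose from where the row before left it, along the tool's axes as they then stand; what a row does not reach is not made up. A row lasts 1/8 s, in which the tool goes at most 62.5 mm and 10.7 degrees, less where a joint would pass 70% of its speed; a pose out of reach is approached as far as the arm can. A call is refused whole if a number of a shift passes 62.5 or a number of a turn 0.188, either way. A call with a gripper value outside its range is refused whole. The fingers move at their own pace and stop on an object; "newtons" is the grip in N (left out, the last holds). Time passes only in rows, so rows that do not move let the fingers close. It gives the time, the measured TCP pose, the force, the opening and the grip force at its end, in the units of the state.
- manip.get_obs(): the state, without advancing time (a new reading comes with each control period).
- manip.read_camera(name): name is "side" or "top"; returns a dict with "color" (420x560x3 uint8, red, green, blue), "range_z" (420x560 float32, m along the optical axis (not along the pixel's ray), 0 where there is no reading), "mtx" (3x3 intrinsics, pixels), "R" (3x3) and "t" (3): a world point X has camera coordinates R X + t. Camera axes: x right, y down, z forward; pixel columns grow to the right and rows downward; lengths in m; the calibration is good to about 2 mm. A picture is of the moment at which its call begins.
- manip.hand_in(): hands the job in; it is judged then, once.
Trained networks look in the newest picture that a camera, given by its name, has taken for a name from the list of things; names that differ only in an ending like _2 or _b are one class to them, and where a whole thing is asked for, a point or a joint stands for the part that bears it (a point fixed in the world has none). Each returns a list of dicts, best first, with "conf" (0 to 1); they miss things now and then, are a little off and sometimes report something else, mostly with a low value. They report only what shows in the picture. A call takes as long as a camera call.
- manip.boxes_of(camera, query): "at" ([column, row] in pixels, amid what is visible of it).
- manip.silhouettes(camera, query): "pixels" (420x560 bool, what is visible of it) and "at" ([column, row] in pixels, amid what is visible of it).
- manip.mark_of(camera, query): "at" ([column, row] in pixels: a listed point, or the origin of a listed thing).
The state is a dict: "time": time; "q": joint angles; "qvel": joint speeds; "tau": joint torques, N m; "eef_pos": TCP position; "ee_rot": TCP orientation; "force": force on the tool from outside, world axes, zero at the start; "torque": the same for the moment, N m; "grip_width": finger opening in m; "gripper_force": force on a finger pad.
Only numpy, scipy, OpenCV 4.12 (cv2) and the standard library are available. Lean on these libraries where they do the work, as an engineer would, in place of code of your own. Each camera call takes 0.05 s, during which the arm holds its last target. There are 200 camera calls.

## Task

Change the bezel block in the ball vise over to the large punch: first put the punch that is standing in the block back upright in the free hole of the wooden stand, then take the punch with the widest taper from the stand and press it gently, without dropping or banging it, fully home in the block's largest cup. Once it is home, rock it in the cup by about ten degrees, without drawing it out, to check that the taper does not bind, then let it sit fully home again and leave it standing there. Leave the small punch and the wooden-handled pusher standing in the stand, and do not disturb the other things on the bench.

Things in the scene. Friction and masses are not known exactly. Their poses are not given: they have to be found in the camera images.
- bezel_block: steel block 60 x 150 x 34 mm in the jaws of a ball vise, its upper face leaning 30 degrees (towards the vise's own -x). Fixed. Origin: centre of its underside; z normal to the upper face (axis of the three through cups, 28 degrees included taper), y along the row: large cup at y +50, middle 0, small -50 mm, mouths at z 34. Jaws (113 mm over all along x, 100 mm along y) end 8 mm below the face
- cup_large (a point): centre of the mouth of the largest cup (40 mm across at the face); axes as the block's, z out of the cup. With the large punch fully home, the punch's nose is 48 mm below this point along the cup's axis
- cup_middle (a point): centre of the mouth of the middle cup (34 mm across at the face); axes as the block's
- cup_small (a point): centre of the mouth of the smallest cup (28 mm across at the face); axes as the block's; stays empty
- punch_large: turned oiled steel punch 123 mm long, 0.45 to 0.65 kg: rounded nose 20 mm across, then a taper (28 degrees included) widening to 42 mm at 52 mm from the nose's tip, then a round knurled grip 28 mm across, straight from 70 to 109 mm from the tip, domed end. Starts upright in one of the stand's holes. Slides easily in the block, does not lock. Origin: tip of the nose; z towards the domed end
- punch_middle: the same kind of punch, 111 mm long, 0.36 to 0.54 kg: taper that widens to 36 mm at 40 mm from the nose's tip, grip 28 mm across, straight from 58 to 97 mm from the tip. Starts fully home in the block's middle cup (tip 36 mm below the cup's mouth), leaning with it. Origin: tip of the nose; z towards the domed end
- punch_small: the same kind of punch, 99 mm long, taper widens to 30 mm, grip 28 mm across. Starts and stays in one of the stand's holes. Origin: tip of the nose; z up
- bezel_pusher: hand tool with a tapered steel nose like the punches', a thin neck and a pear-shaped dark wooden handle 39 mm across, 114 mm long. Starts and stays in one of the stand's holes. Origin: tip of the nose; z up
- punch_stand: dark wooden stand, 140 x 140 x 36 mm, with four equal tapered holes (28 mm across at the top, 70 mm apart in a square, at x and y of + or - 35 mm) in which any of the punches stands upright, its nose's tip 24 mm below the stand's top. Fixed, turned any way about vertical. Origin: centre of its underside
- free_hole (a point): centre of the mouth of the stand's one free hole, at the stand's top
- ball_vise: heavy steel ball vise: a ball 124 mm across in a rubber ring 156 mm across, its jaws leaning 30 degrees. Fixed. Origin: on the bench under the ball's centre; its x points away from the side to which the block leans
- ring_mandrel: steel ring mandrel standing upright between vise and stand: round base 84 mm across, tapered rod to 305 mm high. Loose. Origin: centre of the underside
- pliers: pliers with red grips lying flat, 146 mm long, 60 mm wide, 14 mm high. Loose. Origin: near the pivot, x towards the jaws
- chasing_hammer: hammer lying at the left, 240 mm long, steel head 78 mm across at its +x end, 32 mm high. Loose. Origin: mid-length, on the bench
- pumice_jar: jar with a metal lid, 60 mm across, 85 mm high. Loose. Origin: centre of the underside
- bench_brush: bench brush lying bristles down, 200 mm long, 35 mm high. Loose. Origin: centre of the underside

How it is judged:
On the way, in this order (a step that is already met when the one before it is completed fails the run):
1. the middle punch stands upright in the stand's free hole, let go (z of punch_middle in the frame of free_hole between -0.0279 and -0.0199 m and horizontal distance between punch_middle and free_hole below 0.004 m and angle between punch_middle's own z axis and vertical below 0.08 rad and contact force between the fingers and punch_middle below 0.05 N), for 0.2 s.
2. the large punch is fully home in the largest cup (z of punch_large in the frame of cup_large between -0.0509 and -0.0449 m and x of punch_large in the frame of cup_large between -0.003 and 0.003 m and y of punch_large in the frame of cup_large between -0.003 and 0.003 m and angle between the z axis of punch_large and the z axis of bezel_block, either way round below 0.035 rad), for 0.2 s.
3. the large punch is rocked at least 4 degrees off the cup's axis with its nose still 25 mm or more down the cup (angle between the z axis of punch_large and the z axis of bezel_block, either way round above 0.07 rad and z of punch_large in the frame of cup_large below -0.025 m and distance between punch_large and cup_large below 0.06 m), for 0.05 s.
At the end, for the whole second after the job is handed in: the large punch stands released and still, fully home in the largest cup (within 3 mm and 2 degrees), the middle punch stands released and upright in the stand's free hole (within 4 mm), the small punch and the pusher still stand in their holes (all of step 1 and all of step 2 and contact force between the fingers and punch_large below 0.05 N and linear speed of each of punch_large, punch_middle below 0.02 m/s and distance of each of punch_small, bezel_pusher from where it was at the start of the episode below 0.008 m and angle between each of punch_small, bezel_pusher's own z axis and vertical below 0.1 rad); the robot touches nothing.
It fails at once if the small punch or the pusher is pulled out or knocked over (distance of any of punch_small, bezel_pusher from where it was at the start of the episode above 0.02 m or angle between any of punch_small, bezel_pusher's own z axis and vertical above 0.35 rad).
It fails at once if the large punch is dropped or banged into the cup: it moves faster than 0.3 m/s with its nose 20 mm or more down in the largest cup (linear speed of punch_large above 0.3 m/s and z of punch_large in the frame of cup_large below -0.02 m and distance between punch_large and cup_large below 0.06 m).
It fails at once if the mandrel, pliers, hammer, jar or brush is shoved more than 20 mm, or the mandrel knocked over (distance of any of ring_mandrel, pliers, chasing_hammer, pumice_jar, bench_brush from where it was at the start of the episode above 0.02 m or angle between ring_mandrel's own z axis and vertical above 0.3 rad).
It also fails if it takes over 69 s, if anything falls off the work surface, if the arm or the gripper's body presses on something with over 40 N, if the wrist force passes 120 N, or if a joint passes its speed limit or range.

## Working session

There is one attempt and no reset: what is moved stays moved. The work goes in short steps, Python scripts to look and compute and a tool call to move; the robot and the scene stay as the last step left them, time stands still between calls to the robot, and variables do not carry over. Pictures are saved under pics/ and viewed, at most 10 in all, crops included, and the job is handed in when it is done.

Besides the shell and the picture viewer there is one more tool, called after ">>>" as a command line: name --argument value ..., lists and objects as JSON in quotes. arm_command: Moves the arm, as the interface text tells. Its arguments: {"type":"object","properties":{"increments":{"type":"array"},"newtons":{"type":"number"}},"required":["increments"]}

```bash
mkdir -p pics; ls
cat > h.py <<'E'
import numpy as np, cv2
from rig import manip
def P(c,uv,z=None,d=None):
    u,v=uv; K=c["mtx"]; r=np.linalg.inv(K)@[u,v,1]
    R,t=c["R"],c["t"]; o=-R.T@t; w=R.T@r
    if z is not None: return o+w*(z-o[2])/w[2]
    return o+w*d
def cloud(c,mask):
    v,u=np.nonzero(mask&(c["range_z"]>0)); d=c["range_z"][v,u]
    X=np.linalg.inv(c["mtx"])@np.stack([u,v,np.ones(len(u))])*d
    return (c["R"].T@(X-c["t"][:,None])).T
E
python3 - <<'E'
from h import *
for n in("top","side"):
    c=manip.read_camera(n); cv2.imwrite(f"pics/{n}0.png",c["color"][:,:,::-1])
    print(n,-c["R"].T@c["t"])
    for q in "punch_large punch_middle punch_small bezel_pusher punch_stand free_hole cup_large cup_middle cup_small bezel_block ball_vise ring_mandrel pliers chasing_hammer pumice_jar bench_brush".split():
        for m in manip.mark_of(n,q)[:2]:
            u,v=m["at"]; iu,iv=int(round(u)),int(round(v))
            d=c["range_z"][iv,iu] if 0<=iu<560 and 0<=iv<420 else 0
            print(q,round(m["conf"],2),np.round(m["at"],1),np.round(P(c,m["at"],d=d),4))
print(manip.get_obs(), manip.tip_extent)
E
```

```text
pics
top [0.3395313  0.00771434 1.267703  ]
punch_large 0.47 [187.3 208.9] [0.5613 0.273  0.0718]
punch_middle 0.65 [385.4 231. ] [ 0.5022 -0.2497  0.1592]
punch_small 0.47 [215.7 208.8] [0.5685 0.1989 0.0466]
bezel_pusher 0.65 [192.1 232.8] [0.4989 0.2605 0.0467]
bezel_pusher 0.21 [278.5 154.3] [0.7206 0.0266 0.0848]
punch_stand 0.9 [205.9 219.3] [0.5397 0.2266 0.0351]
free_hole 0.7 [289.6 194. ] [ 0.6153 -0.0074  0.053 ]
free_hole 0.66 [215.4 229.4] [0.5159 0.2027 0.0057]
cup_large 0.89 [370.2 239.5] [ 0.4851 -0.2197  0.1164]
cup_large 0.37 [446.2 251.3] [ 0.4704 -0.4539  0.0142]
cup_middle 0.58 [389.8 234.9] [ 0.4915 -0.2585  0.1678]
cup_small 0.59 [411.4 234. ] [ 0.4993 -0.3209  0.1387]
bezel_block 0.62 [408.6 232. ] [ 0.5051 -0.3155  0.133 ]
bezel_block 0.6 [384.3 233.2] [ 0.4973 -0.248   0.1542]
ball_vise 0.72 [372.  228.6] [ 0.5079 -0.2168  0.1558]
ball_vise 0.46 [216.5 207.5] [0.5699 0.1949 0.0588]
ring_mandrel 0.96 [286.9 196.6] [ 6.131e-01 -2.000e-04  2.820e-02]
pliers 0.82 [289.7 252.7] [ 0.4545 -0.0123  0.0107]
chasing_hammer 0.75 [121.6 236. ] [0.4878 0.4659 0.0186]
pumi
[... 1540 characters left out ...]
8 215.3] [0.7243 0.0536 0.0278]
{'time': 1.7, 'q': array([-1.52850116e+00,  5.27497944e-01,  1.43267614e+00, -1.58468817e-05,
        1.18143246e+00, -1.78489887e-01]), 'qvel': array([ 0.00030954,  0.00064373, -0.00184048,  0.00057465, -0.00023312,
       -0.0010227 ]), 'tau': array([ 3.69799991e-04, -4.42312217e+01, -1.78415662e+01, -1.43782067e-04,
        9.89193795e-04,  7.97206035e-08]), 'eef_pos': array([ 0.13690218, -0.60980172,  0.23931927]), 'ee_rot': array([-3.14157638e+00,  1.19615193e-05,  2.20791071e-01]), 'force': array([-0.16579825,  0.98492324, -0.60415463]), 'torque': array([ 0.07142051,  0.01108457, -0.03048885]), 'gripper_force': 0.0, 'grip_width': 0.085421724454908} 0.008
```

Run:
```python
import cv2,numpy as np
t=cv2.imread("pics/top0.png"); s=cv2.imread("pics/side0.png")
a=cv2.resize(t[170:290,150:250],None,fx=4,fy=4,interpolation=2)[:480]
b=cv2.resize(t[180:280,335:435],None,fx=4,fy=4,interpolation=2)
a=a[:400]
u=np.hstack([a,b])
cv2.imwrite("pics/tc.png",u)
cv2.imwrite("pics/sc.png",np.hstack([cv2.resize(s[235:335,215:315],None,fx=4,fy=4,interpolation=2),cv2.resize(s[125:225,310:410],None,fx=4,fy=4,interpolation=2)]))
```

```text
(no output)
```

View pics/tc.png

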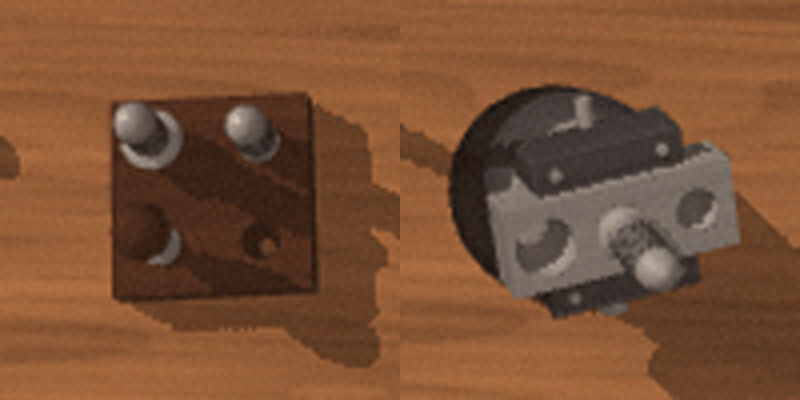

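View pics/sc.png

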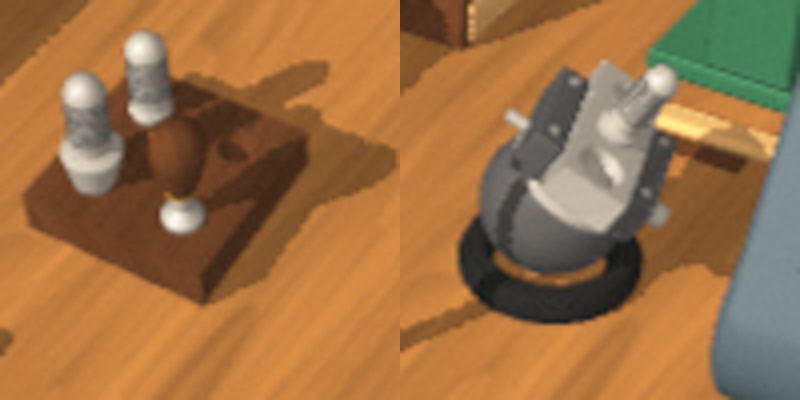

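View pics/top0.png

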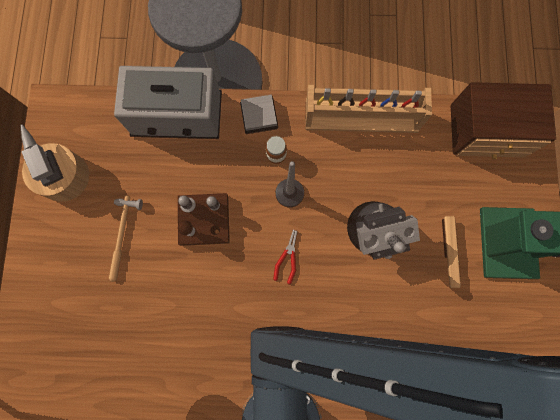

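Run:
```python
from h import *
from scipy.optimize import least_squares
cl={}
cs={n:manip.read_camera(n) for n in("top","side")}
for n in cs:
    c=cs[n]
    full=cloud(c,np.ones((420,560),bool)); cl[n]=full
    # stand top
    m=(abs(full[:,2]-.036)<.006)&(abs(full[:,0]-.54)<.11)&(abs(full[:,1]-.235)<.11)
    p=full[m]; r=cv2.minAreaRect((p[:,:2]*1000).astype(np.float32)); print(n,"stand",len(p),r,np.median(p[:,2]))
    # block face: RANSAC-ish: known tilt 30deg
    m=(abs(full[:,0]-.49)<.13)&(abs(full[:,1]+.26)<.13)&(full[:,2]>.06)&(full[:,2]<.26)
    p=full[m]; best=None
    for psi in np.radians(np.arange(-10,40,1)):
        nrm=np.array([-.5*np.cos(psi),-.5*np.sin(psi),.866])
        h=p@nrm; hist,e=np.histogram(h,np.arange(h.min(),h.max(),.002)); k=hist.argmax()
        if best is None or hist[k]>best[0]: best=(hist[k],psi,e[k]+.001)
    print(best[0],np.degrees(best[1]),best[2])
    psi,h0=best[1:]
    for tol in(.004,.003,.003):
        N=np.array([-.5*np.cos(psi),-.5*np.sin(psi),.866]); i=abs(p@N-h0)<tol
        # face only: fit free plane
        q=p[i]; cen=q.mean(0); nn=np.linalg.svd(q-cen)[2][2]; nn*=np.sign(nn[2])
        psi=np.arctan2(-nn[1],-nn[0]); h0=np.median(q@np.array([-.5*np.cos(psi),-.5*np.sin(psi),.866]))
    print("n",nn,"tilt",np.degrees(np.arccos(nn[2])),"psi",np.degrees(psi),i.sum())
    ex=np.array([.866*np.cos(psi),.866*np.sin(psi),.5]);ey=np.array([-np.sin(psi),np.cos(psi),0]);N=np.cross(ex,ey)
    q=p[abs(p@N-h0)<.004]
    a=np.stack([q@ex,q@ey],1); r=cv2.minAreaRect((a*1000).astype(np.float32)); print("rect",r,h0)
    print("pct",np.percentile(a,[.5,2,98,99.5],axis=0))
    np.save(f"pc_{n}.npy",p)
np.save("full_top.npy",cl["top"]);np.save("full_side.npy",cl["side"])
```

```text
top stand 1803 ((542.5899658203125, 236.0682373046875), (141.25172424316406, 139.79434204101562), 4.553634166717529) 0.036972862598634026
368 14.999999999999998 -0.07398290159521742
n [-0.48263535 -0.13433644  0.86545759] tilt 30.065002813006608 psi 15.553980863764416 780
rect ((423.1786804199219, -386.01629638671875), (101.34247589111328, 157.42506408691406), 9.317516326904297) -0.07189510920249001
pct [[ 0.38834035 -0.45985598]
 [ 0.39134929 -0.45850721]
 [ 0.45196884 -0.3120139 ]
 [ 0.46327239 -0.31035674]]
side stand 1425 ((542.2557373046875, 236.46383666992188), (143.92617797851562, 145.18917846679688), 4.573464870452881) 0.03686220447238389
137 14.999999999999998 -0.0806855644797145
n [-0.47905031 -0.1319852   0.86780799] tilt 29.79509572957511 psi 15.40364177763803 321
rect ((423.31597900390625, -377.69268798828125), (150.72470092773438, 113.361328125), 89.116455078125) -0.0793491551476013
pct [[ 0.36713421 -0.44840724]
 [ 0.3687511  -0.44282575]
 [ 0.47830665 -0.30681318]
 [ 0.47889222 -0.3044619 ]]
```

Run:
```python
import numpy as np
p=np.load("pc_top.npy"); psi=np.radians(15.5)
ex=np.array([.866*np.cos(psi),.866*np.sin(psi),.5]);ey=np.array([-np.sin(psi),np.cos(psi),0]);N=np.cross(ex,ey)
q=p[abs(p@N+.0719)<.003]; a=np.stack([q@ex,q@ey],1); yc=-.385
b=a[(abs(a[:,1]-yc)>.053)]; print(np.percentile(b[:,0],[0,1,3,97,99,100]),np.percentile(b[:,1],[0,1,99,100]),len(b))
xc=np.percentile(b[:,0],[1,99]).mean()
for y in(.05,0,-.05): print("cup",np.round(xc*ex+(yc+y)*ey-.0719*N,4))
# middle punch axis: points above face 0.02..0.075
h=p@N+.0719; L=np.stack([p@ex-xc,p@ey-yc,h],1)
for lo in(.01,.02,.03,.04,.05,.06,.07):
    g=L[(L[:,2]>lo)&(L[:,2]<lo+.01)&(abs(L[:,0])<.03)&(abs(L[:,1])<.03)]; print(lo,len(g),g.mean(0) if len(g) else 0, g.min(0) if len(g) else 0,g.max(0) if len(g) else 0)
S=np.array([.5425,.2362]);c,s=np.cos(np.radians(4.55)),np.sin(np.radians(4.55));R=np.array([[c,-s],[s,c]])
for d in((35,35),(35,-35),(-35,35),(-35,-35)): print(d,S+R@np.array(d)/1000)
print("axis",N,ex,ey)
f=np.load("full_top.npy")
for d,zz in(((35,35),.1),((35,-35),.08)):
    o=S+R@np.array(d)/1000; g=f[(np.hypot(*(f[:,:2]-o).T)<.028)&(f[:,2]>zz)]; print(len(g),g.max(0),g.min(0),g.mean(0))
```

```text
[0.39093804 0.39199517 0.39325949 0.4513628  0.45227754 0.45359093] [-0.46018848 -0.45942115 -0.309888   -0.30948101] 258
cup [ 0.4764 -0.2155  0.1488]
cup [ 0.4898 -0.2637  0.1488]
cup [ 0.5032 -0.3119  0.1488]
0.01 26 [0.00649257 0.00358062 0.0139342 ] [-0.00979588 -0.01454927  0.01015222] [0.01304845 0.01745557 0.01959523]
0.02 24 [0.0067109  0.00736906 0.0256704 ] [-0.00613582 -0.00697267  0.02056072] [0.01273891 0.01475492 0.02960504]
0.03 24 [0.00859702 0.00537789 0.03574345] [-0.00360291 -0.00679259  0.03064575] [0.01404813 0.0145348  0.03929249]
0.04 21 [0.00776456 0.00490686 0.04453289] [-0.00415772 -0.00858579  0.04099669] [0.01237205 0.01414096 0.04925879]
0.05 33 [0.00643446 0.00597385 0.05568411] [-0.01186855 -0.00876592  0.0505377 ] [0.0134339  0.01459325 0.05996927]
0.06 55 [0.00188145 0.00324523 0.06552699] [-0.01362743 -0.0123536   0.06030901] [0.01081966 0.01382925 0.0697705 ]
0.07 45 [-0.00043621  0.0003703   0.07288706] [-0.01003572 -0.00950729  0.07005188] [0.00801422 0.00984352 0.07725082]
(35, 35) [0.57461318 0.27386621]
(35, -35) [0.58016621 0.20408682]
(-35, 35) [0.50483379 0.26831318]
(-35, -35) [0.51038682 0.19853379]
axis [-0.48181523 -0.13361919  0.866     ] [0.83450397 0.23142843 0.5       ] [-0.26723838  0.96363045  0.        ]
112 [0.58724117 0.28754058 0.13944484] [0.56051825 0.25999743 0.10078437] [0.57169258 0.27103216 0.12521385]
101 [0.59303225 0.21836112 0.11503193] [0.56494203 0.1898335  0.08169068] [0.57760232 0.20230932 0.10316451]
```

>>> arm_command --increments '[[85,[0,0,0],-0.05],[85,[15,-9,-1.7],0],[85,[34,-20,-1.7],0],[85,[34,-20,-1.7],0],[85,[34,-20,-1.7],0],[85,[34,-20,-1.7],0],[85,[34,-20,-1.7],0],[85,[34,-20,-1.7],0],[85,[34,-20,-1.7],0],[85,[34,-20,-1.7],0],[85,[34,-20,-1.7],0],[85,[34,-20,-1.7],0],[85,[34,-20,-1.7],0],[85,[20,-10.5,0],0],[85,[0,0,0],0]]' --newtons 40

```text
time: 3.68
eef_pos: [0.4677, -0.2674, 0.2599]
ee_rot: [-3.141, -0.0, 0.274]
force: [-0.6, -0.9, -0.6]
grip_width: 0.0849
gripper_force: 0.0
```

```bash
cat >> h.py <<'E'
def go(t):
    o=manip.get_obs(); p=o["eef_pos"]; y=o["ee_rot"][2]; d=(np.array(t)-p)*1000
    print("t",round(o["time"],2),"p",np.round(p,4),"rpy",np.round(o["ee_rot"],3),"w",round(o["grip_width"],4),"F",np.round(o["force"],1),"gf",round(o["gripper_force"],1))
    print("tool shift",np.round([np.cos(y)*d[0]+np.sin(y)*d[1],np.sin(y)*d[0]-np.cos(y)*d[1],-d[2]],1))
E
python3 -c "
from h import *
go([.4676,-.2698,.1776])"
```

```text
t 3.67 p [ 0.4677 -0.2674  0.2599] rpy [-3.141 -0.     0.274] w 0.0849 F [-0.6 -0.9 -0.6] gf 0.0
tool shift [-0.7  2.3 82.3]
```

>>> arm_command --increments '[[85,[0,2.3,15],0],[85,[0,0,20],0],[85,[0,0,20],0],[85,[0,0,17],0],[85,[0,0,10],0],[60,[0,0,0],0],[40,[0,0,0],0],[20,[0,0,0],0],[20,[0,0,0],0],[20,[0,0,0],0],[20,[0,0,0],0]]' --newtons 40

```text
time: 5.05
eef_pos: [0.4674, -0.2712, 0.1784]
ee_rot: [-3.141, -0.0, 0.271]
force: [-1.4, 2.7, 5.7]
grip_width: 0.0271
gripper_force: 39.6
```

>>> arm_command --increments '[[20,[-2.5,0,-4.33],0],[20,[-5,0,-8.66],0],[20,[-7.5,0,-13],0],[20,[-7.5,0,-13],0],[20,[-7.5,0,-13],0],[20,[0,0,-20],0],[20,[0,0,-10],0],[20,[0,0,0],0]]'

```text
time: 6.05
eef_pos: [0.4389, -0.2803, 0.2607]
ee_rot: [3.14, -0.001, 0.271]
force: [0.4, -0.0, -5.1]
grip_width: 0.0268
gripper_force: 39.8
```

Run:
```python
from h import *
s=manip.read_camera("side"); im=s["color"][:,:,::-1]
t=manip.read_camera("top")["color"][:,:,::-1]
cv2.imwrite("pics/l1.png",np.hstack([cv2.resize(im[90:190,320:420],None,fx=4,fy=4,interpolation=2),cv2.resize(t[180:280,340:440],None,fx=4,fy=4,interpolation=2)]))
go([.45,-.1,.25])
```

```text
t 6.15 p [ 0.4383 -0.2796  0.2593] rpy [-3.141e+00  1.000e-03  2.710e-01] w 0.0271 F [-0.3 -0.2 -5.8] gf 39.8
tool shift [  59.3 -169.9    9.3]
```

View pics/l1.png

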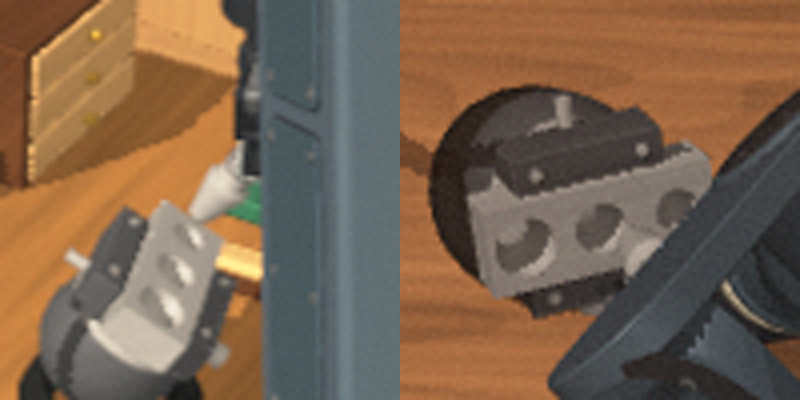

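>>> arm_command --increments '[[20,[3,-9,0],0],[20,[7,-20,0],0],[20,[11,-31,0],0],[20,[11,-31,0],0],[20,[11,-31,0],0],[20,[11,-31,0],0],[20,[11,-31,0],0],[20,[11,-31,0],0],[20,[11,-31,0],0],[20,[11,-31,0],0],[20,[11,-31,0],0],[20,[11,-31,0],0],[20,[11,-31,0],0],[20,[11,-31,5],0],[20,[11,-31,10],0],[20,[7,-20,20],0],[20,[3,-9,20],0],[20,[0,0,20],0],[20,[0,0,20],0],[20,[0,0,0],0]]'

```text
time: 8.65
eef_pos: [0.4698, 0.2086, 0.1632]
ee_rot: [-3.141, 0.005, 0.272]
force: [1.2, 1.3, -5.1]
grip_width: 0.0267
gripper_force: 39.9
```

Run:
```python
from h import *
s=manip.read_camera("side"); im=s["color"][:,:,::-1]
t=manip.read_camera("top");tm=t["color"][:,:,::-1]
cv2.imwrite("pics/l2.png",np.hstack([cv2.resize(im[215:315,215:315],None,fx=4,fy=4,interpolation=2),cv2.resize(tm[170:270,160:260],None,fx=4,fy=4,interpolation=2)]))
go([.4733,.1882,.11])
p=manip.get_obs()["eef_pos"]
for x,z in((0,-.0),(.0415,-.0609),(.0385,-.05)):
  w=p+np.array([x*.9635,x*.2677,z]); a=s["mtx"]@(s["R"]@w+s["t"]); print("pred crop px",(a[:2]/a[2]-[215,215])*4)
w=np.array([.5104,.1985,.036]);a=s["mtx"]@(s["R"]@w+s["t"]); print("hole px",(a[:2]/a[2]-[215,215])*4)
```

```text
t 8.75 p [0.4719 0.2086 0.165 ] rpy [-3.141  0.     0.272] w 0.0269 F [ 1.2  0.1 -4.2] gf 39.9
tool shift [-4.1 20.1 55. ]
pred crop px [266.36442244 123.30083105]
pred crop px [209.4275397  175.02543273]
pred crop px [212.92817777 164.56323274]
hole px [234.25623534 225.06413282]
```

View pics/l2.png

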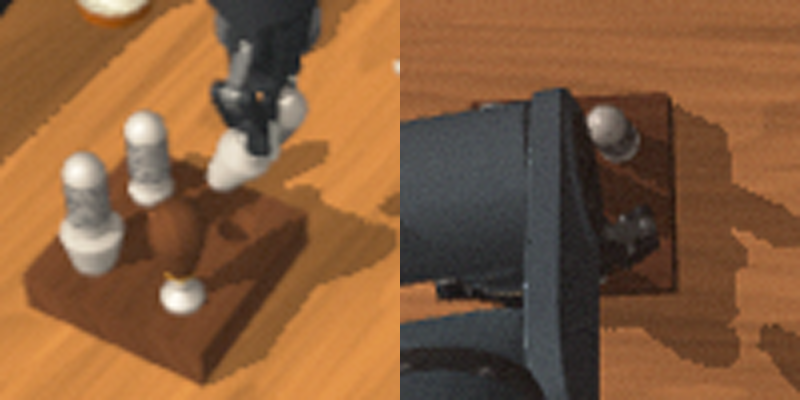

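>>> arm_command --increments '[[20,[-2,10,0],0],[20,[-2,10,10],0],[20,[0,0,18],0],[20,[0,0,18],0],[20,[0,0,12],0],[20,[0,0,7],0],[20,[0,0,0],0]]'

```text
time: 9.62
eef_pos: [0.4738, 0.1874, 0.0994]
ee_rot: [-3.142, 0.001, 0.271]
force: [-0.2, 0.4, -4.6]
grip_width: 0.0268
gripper_force: 40.2
```

Run:
```python
from h import *
s=manip.read_camera("side"); im=s["color"][:,:,::-1]
cv2.imwrite("pics/l3.png",cv2.resize(im[215:315,215:315],None,fx=5,fy=5,interpolation=2))
go([.4733,.1882,.0902])
p=manip.get_obs()["eef_pos"]
for a in(30,35,40):
  for L in(-.028,.083):
    x,z=L*np.sin(np.radians(a)),.011-L*np.cos(np.radians(a))
    w=p+np.array([x*.9635,x*.2677,z]); b=s["mtx"]@(s["R"]@w+s["t"]); print(a,"pred",(b[:2]/b[2]-[215,215])*5)
```

```text
t 9.68 p [0.4741 0.1876 0.0998] rpy [ 3.142 -0.     0.271] w 0.0266 F [ 0.5  0.3 -5.1] gf 40.2
tool shift [-0.6 -0.8  9.6]
30 pred [380.05343784 174.58768701]
30 pred [286.97557082 275.21750987]
35 pred [383.8781896  177.22536753]
35 pred [276.19186951 267.9017399 ]
40 pred [387.4818505  180.04549268]
40 pred [265.96873311 260.08471652]
```

View pics/l3.png

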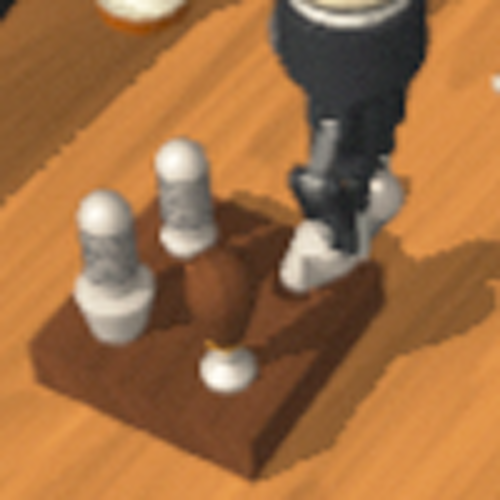

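>>> arm_command --increments '[[20,[0,0,4],0],[20,[0,0,4],0],[20,[0,0,2],0],[20,[0,0,0],0]]'

```text
time: 10.18
eef_pos: [0.474, 0.1876, 0.0896]
ee_rot: [-3.142, -0.0, 0.271]
force: [0.4, 0.1, -4.4]
grip_width: 0.0269
gripper_force: 40.2
```

>>> arm_command --increments '[[20,[0,0,2.5],0],[20,[3,0,-0.4],0],[20,[4,0,-0.8],0],[20,[4,0,-0.8],0],[20,[4,0,-0.4],0],[20,[4,0,-0.1],0],[20,[4,0,0],0],[20,[0,0,0],0]]' --newtons 30

```text
time: 11.18
eef_pos: [0.49, 0.1936, 0.0885]
ee_rot: [-3.139, 0.013, 0.271]
force: [-6.5, 0.7, -3.4]
grip_width: 0.0269
gripper_force: 40.6
```

>>> arm_command --increments '[[20,[0,0,0],0],[20,[0,0,0],0],[20,[3,0,0],0],[20,[3,0,0],0],[20,[0,0,0],0]]' --newtons 20

```text
time: 11.8
eef_pos: [0.4964, 0.1952, 0.0885]
ee_rot: [-3.139, 0.012, 0.271]
force: [-5.9, 0.6, -2.8]
grip_width: 0.0271
gripper_force: 41.0
```

Run:
```python
from h import *
s=manip.read_camera("side"); im=s["color"][:,:,::-1]
cv2.imwrite("pics/l4.png",cv2.resize(im[215:315,215:315],None,fx=5,fy=5,interpolation=2))
go([.5104,.1985,.087])
```

```text
t 11.85 p [0.4963 0.1952 0.0885] rpy [-3.139  0.012  0.271] w 0.027 F [-6.4  0.7 -2. ] gf 41.0
tool shift [14.4  0.6  1.5]
```

View pics/l4.png

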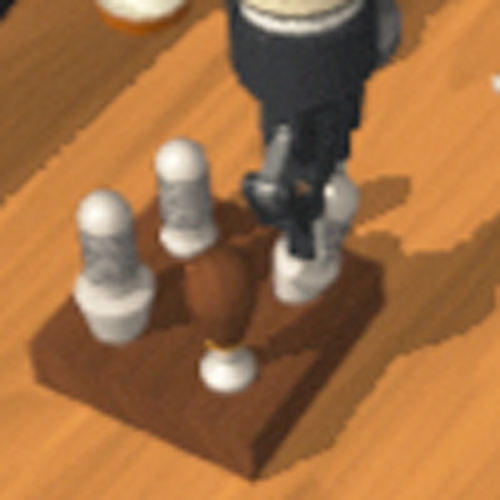

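>>> arm_command --increments '[[20,[4,0,0],0],[20,[4,0,0.3],0],[20,[4,0,0.5],0],[20,[3,0,0.5],0],[20,[0,0,0.5],0],[20,[0,0,0],0]]'

```text
time: 12.6
eef_pos: [0.511, 0.1991, 0.0868]
ee_rot: [-3.14, 0.012, 0.271]
force: [-6.4, 0.3, -0.5]
grip_width: 0.027
gripper_force: 43.1
```

>>> arm_command --increments '[[20,[1,0,1.5],0],[20,[1,0,1.5],0],[20,[0,0,1.5],0],[20,[0,0,1.5],0],[20,[0,0,0],0]]'

```text
time: 13.22
eef_pos: [0.5147, 0.1997, 0.0822]
ee_rot: [-3.14, 0.008, 0.271]
force: [-5.5, -0.7, 5.4]
grip_width: 0.027
gripper_force: 44.8
```

>>> arm_command --increments '[[29,[0,0,0],0],[30,[0,0,0],0],[32,[0,0,0],0],[36,[0,0,0],0],[42,[0,0,0],0],[44,[0,0,0],0],[44,[0,0,0],0]]'

```text
time: 14.1
eef_pos: [0.5183, 0.1999, 0.0819]
ee_rot: [3.142, -0.0, 0.271]
force: [0.1, 0.1, 0.6]
grip_width: 0.0443
gripper_force: 0.2
```

Run:
```python
from h import *
s=manip.read_camera("side"); im=s["color"][:,:,::-1]
cv2.imwrite("pics/l5.png",cv2.resize(im[215:315,215:315],None,fx=5,fy=5,interpolation=2))
go([.5104,.1985,.087])
```

```text
t 14.15 p [0.5183 0.1998 0.0819] rpy [ 3.142 -0.     0.271] w 0.044 F [ 0.4  0.  -0.4] gf 0.2
tool shift [-8.  -0.8 -5.1]
```

View pics/l5.png

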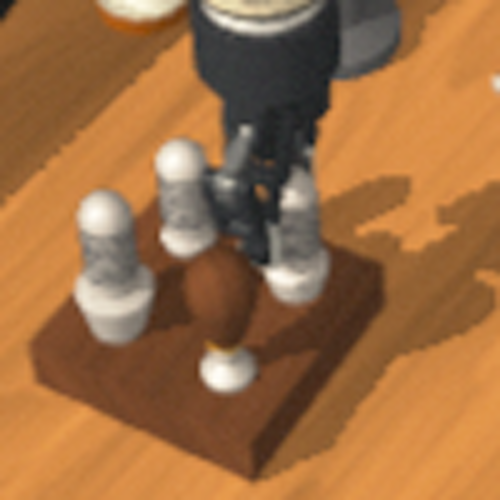

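>>> arm_command --increments '[[44,[0,0,-8],0],[44,[0,0,-20],0],[44,[0,0,-25],0],[44,[0,0,-25],0],[44,[0,0,-20],0],[44,[0,0,0],0]]'

```text
time: 14.9
eef_pos: [0.5193, 0.2002, 0.1818]
ee_rot: [3.141, -0.004, 0.271]
force: [0.7, 0.4, -0.2]
grip_width: 0.044
gripper_force: 0.0
```

Run:
```python
from h import *
go([.5746,.2739,.2])
for n in("side",):
    c=manip.read_camera(n); f=cloud(c,np.ones((420,560),bool))
    for o in((.5104,.1985),(.5746,.2739)):
        g=f[(np.hypot(*(f[:,:2]-o).T)<.03)&(f[:,2]>.04)&(f[:,2]<.145)]
        for z in np.arange(.04,.14,.01):
            k=g[abs(g[:,2]-z)<.006]
            if len(k)>3: print(o,round(z,2),len(k),np.round(k.mean(0)[:2]-o,4),k[:,2].max().round(4))
    for q in("punch_middle","punch_small","punch_large"): print(q,[(np.round(m["at"],0),round(m["conf"],2)) for m in manip.mark_of(n,q)])
    for xyz in((.5104,.1985,.012),(.5802,.2041,.012),(.5746,.2739,.012)):
        b=c["mtx"]@(c["R"]@np.array(xyz)+c["t"]); print(b[:2]/b[2])
```

```text
t 14.9 p [0.5193 0.2002 0.1818] rpy [ 3.141 -0.004  0.271] w 0.044 F [ 0.7  0.4 -0.2] gf 0.0
tool shift [ 73.  -56.2 -18.2]
(0.5104, 0.1985) 0.04 17 [-0.0095  0.0078] 0.0451
(0.5104, 0.1985) 0.05 36 [-0.008   0.0111] 0.0559
(0.5104, 0.1985) 0.06 57 [-0.0066  0.0081] 0.0658
(0.5104, 0.1985) 0.07 27 [-0.0075  0.0084] 0.0758
(0.5104, 0.1985) 0.08 32 [-0.0066  0.0083] 0.0859
(0.5104, 0.1985) 0.09 34 [-0.0082  0.0085] 0.0956
(0.5104, 0.1985) 0.1 33 [-0.0066  0.0095] 0.1057
(0.5104, 0.1985) 0.11 42 [-0.0069  0.0071] 0.1158
(0.5104, 0.1985) 0.12 57 [-0.0025  0.0035] 0.1256
(0.5104, 0.1985) 0.13 4 [-0.0003  0.0036] 0.1256
(0.5746, 0.2739) 0.04 18 [-0.0026  0.0075] 0.0459
(0.5746, 0.2739) 0.05 23 [-0.0123  0.0088] 0.0559
(0.5746, 0.2739) 0.06 41 [-0.0101  0.0093] 0.0658
(0.5746, 0.2739) 0.07 87 [-0.0069  0.0064] 0.0759
(0.5746, 0.2739) 0.08 27 [-0.0082  0.0091] 0.0851
(0.5746, 0.2739) 0.09 35 [-0.008   0.0083] 0.095
(0.5746, 0.2739) 0.1 36 [-0.0093  0.007 ] 0.1057
(0.5746, 0.2739) 0.11 33 [-0.0084  0.0066] 0.1156
(0.5746, 0.2739) 0.12 45 [-0.0061  0.0072] 0.126
(0.5746, 0.2739) 0.13 65 [-0.0039  0.0039] 0.1359
punch_middle [(array([274., 276.]), 0.71), (array([217., 356.]), 0.64)]
punch_small [(array([250., 270.]), 0.67)]
punch_large [(array([242., 287.]), 0.53)]
[273.9135499  277.07799221]
[252.62352379 268.03329584]
[238.73300046 284.93529649]
```

>>> arm_command --increments '[[46,[12,-9,0],0],[46,[24,-19,0],0],[46,[24,-19,0],0],[46,[12,-9,0],0],[46,[0,0,15],0],[46,[0,0,25],0],[46,[0,0,25],0],[46,[0,0,15],0],[46,[0,0,8],0],[46,[0,0,3],0],[46,[0,0,0],0],[35,[0,0,0],0],[20,[0,0,0],0],[20,[0,0,0],0],[20,[0,0,0],0],[20,[0,0,0],0]]' --newtons 40

```text
time: 17.1
eef_pos: [0.5731, 0.2734, 0.0896]
ee_rot: [-3.141, -0.001, 0.271]
force: [-0.8, 0.9, 5.4]
grip_width: 0.027
gripper_force: 40.2
```

>>> arm_command --increments '[[20,[0,0,-4],0],[20,[0,0,-10],0],[20,[0,0,-25],0],[20,[0,0,-35],0],[20,[0,0,-35],0],[20,[-6,2,-30],0],[20,[-20,6,-12],0],[20,[-28,9,0],0],[20,[-28,9,0],0],[20,[-21,14,0],0],[20,[-9,31,0],0],[20,[-9,31,0],0],[20,[-9,31,0],0],[20,[-9,31,0],0],[20,[-9,31,0],0],[20,[-9,31,0],0],[20,[-9,31,0],0]]'

```text
time: 19.23
eef_pos: [0.4799, -0.0198, 0.2397]
ee_rot: [-3.14, 0.003, 0.271]
force: [-0.2, 0.3, -4.7]
grip_width: 0.027
gripper_force: 40.3
```

```bash
python3 -c "
from h import *
go([.4793,-.2147,.241])"
```

```text
t 19.23 p [ 0.4799 -0.0198  0.2397] rpy [-3.14e+00  3.00e-03  2.71e-01] w 0.027 F [-0.2  0.3 -4.7] gf 40.3
tool shift [-52.7 187.7  -1.3]
```

>>> arm_command --increments '[[20,[-9,31,0],0],[20,[-9,31,0],0],[20,[-9,31,0],0],[20,[-9,31,0],0],[20,[-7,24,0],0],[20,[-4,14,0],0],[20,[0,0,0],0],[20,[0,0,0],0]]'

```text
time: 20.23
eef_pos: [0.4788, -0.1864, 0.2397]
ee_rot: [-3.14, 0.001, 0.271]
force: [-0.6, -0.1, -4.7]
grip_width: 0.0272
gripper_force: 40.2
```

Run:
```python
from h import *
go([.4793,-.2147,.2212])
s=manip.read_camera("side"); im=s["color"][:,:,::-1]
cv2.imwrite("pics/l6.png",cv2.resize(im[100:220,310:430],None,fx=5,fy=5,interpolation=2))
p=manip.get_obs()["eef_pos"]
for nm,w in(("nose",p+[0,0,.011-.0886]),("cupL",np.array([.4764,-.2155,.1488])),("cupM",np.array([.4898,-.2637,.1488])),("cupS",np.array([.5032,-.3119,.1488]))):
  b=s["mtx"]@(s["R"]@w+s["t"]); print(nm,(b[:2]/b[2]-[310,100])*5)
```

```text
t 20.23 p [ 0.4788 -0.1864  0.2397] rpy [-3.14e+00  1.00e-03  2.71e-01] w 0.0272 F [-0.6 -0.1 -4.7] gf 40.2
tool shift [-7.1 27.4 18.5]
nose [220.98539492 336.08636717]
cupL [246.06945306 331.05026889]
cupM [263.44711872 285.88567533]
cupS [280.05030705 242.73395016]
```

View pics/l6.png

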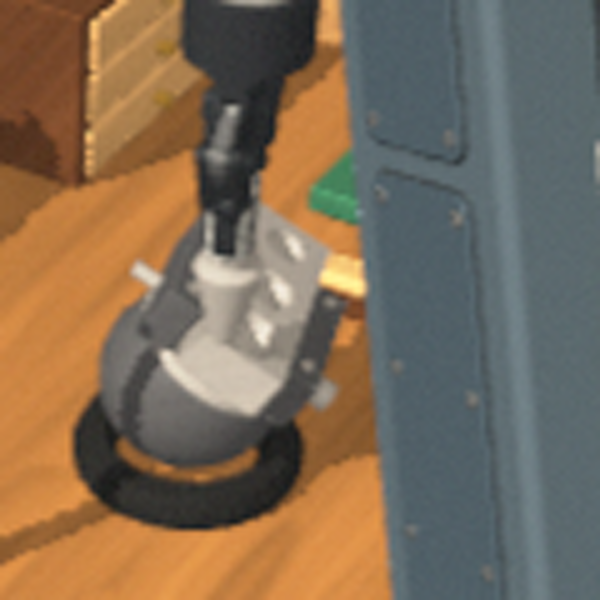

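>>> arm_command --increments '[[20,[-3.5,13.5,0],0],[20,[-3.5,13.5,0],0],[20,[0,0,5],0],[20,[0,0,8],0],[20,[0,0,6],0],[20,[0,0,5],0],[20,[0,0,0],0]]'

```text
time: 21.15
eef_pos: [0.4789, -0.2149, 0.2151]
ee_rot: [-3.14, 0.002, 0.271]
force: [-2.7, -0.1, -4.2]
grip_width: 0.0271
gripper_force: 40.3
```

>>> arm_command --increments '[[20,[-3,0,2],0],[20,[-3,0,2],0],[20,[-3,0,2.5],0],[20,[-3,0,2.5],0],[20,[-2,0,0],0],[20,[0,0,0],0]]'

```text
time: 21.9
eef_pos: [0.4675, -0.2189, 0.2075]
ee_rot: [3.141, -0.003, 0.27]
force: [3.4, 3.8, -2.6]
grip_width: 0.0269
gripper_force: 40.6
```

```bash
cat >> h.py <<'E'
def rel(c=(.4764,-.2155,.1488),s=88.6):
    o=manip.get_obs(); d=(o["eef_pos"]-np.array(c))*1000; y=.2705
    print("t",round(o["time"],2),"rel x,y,z",np.round([np.cos(y)*d[0]+np.sin(y)*d[1],np.sin(y)*d[0]-np.cos(y)*d[1],d[2]],1),"F",np.round(o["force"],1),"rpy",np.round(o["ee_rot"],3))
E
python3 -c "
from h import *
rel()"
```

```text
t 21.9 rel x,y,z [-9.5  0.9 58.7] F [ 3.4  3.8 -2.6] rpy [ 3.141e+00 -3.000e-03  2.700e-01]
```

>>> arm_command --increments '[[20,[-3,-1,3],0],[20,[-3,-1,4],0],[20,[-2,-0.5,4],0],[20,[-2,0,4],0],[20,[0,0,0],0]]'

```text
time: 22.52
eef_pos: [0.4577, -0.2208, 0.1923]
ee_rot: [3.138, -0.003, 0.27]
force: [6.4, -0.2, 1.1]
grip_width: 0.0271
gripper_force: 41.3
```

```bash
python3 -c "
from h import *
rel()"
```

```text
t 22.52 rel x,y,z [-19.4   0.1  43.5] F [ 6.4 -0.2  1.1] rpy [ 3.138e+00 -3.000e-03  2.700e-01]
```

>>> arm_command --increments '[[20,[-2,0,3.5],0],[20,[-1.5,0,3.5],0],[20,[-1,0,3],0],[20,[-0.5,0,3],0],[20,[0,0,2],0],[20,[0,0,0],0]]'

```text
time: 23.28
eef_pos: [0.4521, -0.2217, 0.1764]
ee_rot: [3.14, -0.001, 0.27]
force: [6.2, -2.8, -1.5]
grip_width: 0.0273
gripper_force: 42.4
```

```bash
python3 -c "
from h import *
rel()"
```

```text
t 23.27 rel x,y,z [-25.   -0.5  27.6] F [ 6.2 -2.8 -1.5] rpy [ 3.14e+00 -1.00e-03  2.70e-01]
```

>>> arm_command --increments '[[20,[1,0,1.5],0],[20,[1,0.5,1.5],0],[20,[1,0,1.5],0],[20,[1,0,1.5],0],[20,[0.5,0,1.5],0],[20,[0,0,0],0]]'

```text
time: 24.02
eef_pos: [0.4523, -0.2224, 0.1707]
ee_rot: [3.139, 0.008, 0.274]
force: [-9.8, -9.0, 17.2]
grip_width: 0.0268
gripper_force: 43.9
```

```bash
python3 -c "
from h import *
rel()"
```

```text
t 24.02 rel x,y,z [-25.1   0.2  21.9] F [-9.8 -9.  17.2] rpy [3.139 0.008 0.274]
```

>>> arm_command --increments '[[20,[-1,0,-1.5],0],[20,[-1,0,-1.5],0],[29,[0,0,0],0],[31,[0,0,0],0],[34,[0,0,0],0],[38,[0,0,0],0],[40,[0,0,0],0],[40,[0,0,0],0]]'

```text
time: 25.02
eef_pos: [0.4536, -0.2201, 0.1723]
ee_rot: [-3.141, 0.0, 0.271]
force: [-0.5, 0.1, 0.1]
grip_width: 0.0401
gripper_force: 0.0
```

Run:
```python
from h import *
rel()
psi=np.radians(15.5);ex=np.array([.866*np.cos(psi),.866*np.sin(psi),.5]);ey=np.array([-np.sin(psi),np.cos(psi),0]);N=np.cross(ex,ey)
s=manip.read_camera("side"); im=s["color"][:,:,::-1]
cv2.imwrite("pics/l7.png",cv2.resize(im[100:220,310:430],None,fx=5,fy=5,interpolation=2))
c=np.array([.4764,-.2155,.1488])
for q in(c,c+.075*N,c+.004*N+.021*ey,c+.004*N-.021*ey): 
  b=s["mtx"]@(s["R"]@q+s["t"]); print((b[:2]/b[2]-[310,100])*5)
f=cloud(s,np.ones((420,560),bool))-c; L=np.stack([f@ex,f@ey,f@N],1)
for h in np.arange(.01,.08,.01):
  k=L[(abs(L[:,2]-h)<.006)&(abs(L[:,0])<.03)&(abs(L[:,1])<.025)]
  if len(k): print(round(h,2),len(k),np.round(k.mean(0),4),np.round(k.max(0),4),np.round(k.min(0),4))
```

```text
t 25.02 rel x,y,z [-23.2  -1.6  23.5] F [-0.5  0.1  0.1] rpy [-3.141  0.     0.271]
[246.06945306 331.05026889]
[315.74780439 254.00112261]
[242.1294197  346.65639055]
[257.0590114 307.8673718]
0.01 62 [0.0039 0.0102 0.0092] [0.0269 0.0244 0.0149] [-0.0208 -0.0146  0.0043]
0.02 16 [0.0077 0.0096 0.0191] [0.0188 0.0248 0.0251] [-0.0006  0.0012  0.0143]
0.03 7 [0.0052 0.0126 0.0278] [0.0136 0.0248 0.0359] [-0.0173  0.0018  0.0242]
0.04 3 [-0.0147  0.017   0.0401] [-0.0123  0.0234  0.0434] [-0.0173  0.007   0.0359]
0.05 7 [-0.009   0.0127  0.0524] [-0.006   0.0236  0.0549] [-0.0134  0.004   0.05  ]
0.06 12 [-0.0077  0.0113  0.0616] [-0.0002  0.0159  0.0658] [-0.0139  0.0035  0.0541]
0.07 29 [-0.0034  0.0046  0.0699] [0.0105 0.0155 0.0758] [-0.0119 -0.0224  0.0642]
0.08 6 [-0.0004  0.0003  0.0763] [0.0033 0.0105 0.0781] [-0.0075 -0.021   0.0748]
```

View pics/l7.png

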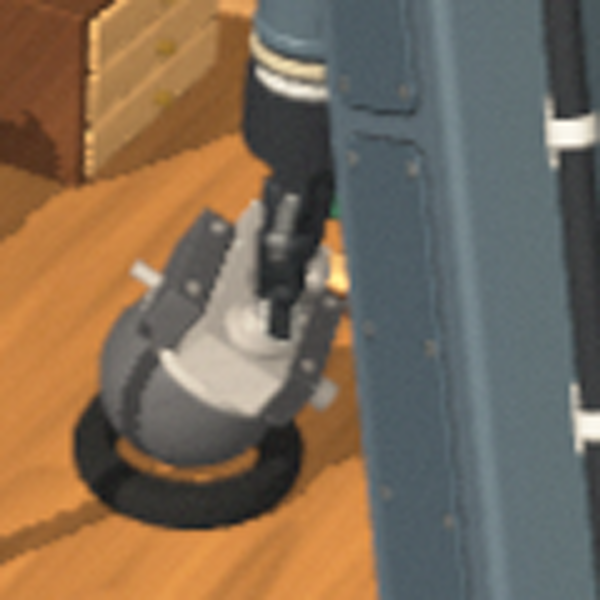

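>>> arm_command --increments '[[40,[0,1,0],0],[30,[0,0,0],0],[20,[0,0,0],0],[20,[0,0,0],0],[20,[0,0,0],0],[20,[-1,0,-1.7],0],[20,[-1,0,-1.7],0],[20,[-1,0,-1.7],0],[20,[-1,0,-1.7],0],[20,[-1,0,-1.7],0],[20,[-0.5,0,-0.9],0],[20,[0,0,0],0]]' --newtons 40

```text
time: 26.58
eef_pos: [0.4487, -0.223, 0.1818]
ee_rot: [-3.141, 0.0, 0.271]
force: [-0.4, 1.0, -5.1]
grip_width: 0.027
gripper_force: 39.6
```

```bash
python3 -c "
from h import *
rel()"
```

```text
t 26.57 rel x,y,z [-28.7  -0.2  33. ] F [-0.4  1.  -5.1] rpy [-3.141  0.     0.271]
```

>>> arm_command --increments '[[20,[2.6,0,-1.5],0],[20,[2.6,0,-1.5],0],[20,[2.6,0,-1.2],0],[20,[2.6,0,-1.2],0],[20,[2.6,0,-1],0],[20,[2.6,0,-1],0],[20,[2.6,0,-1],0],[20,[0,0,0],0]]'

```text
time: 27.58
eef_pos: [0.4632, -0.2187, 0.1897]
ee_rot: [-3.14, 0.008, 0.273]
force: [-7.5, -5.4, -4.3]
grip_width: 0.0268
gripper_force: 39.8
```

Run:
```python
from h import *
rel()
psi=np.radians(15.5);ex=np.array([.866*np.cos(psi),.866*np.sin(psi),.5]);ey=np.array([-np.sin(psi),np.cos(psi),0]);N=np.cross(ex,ey)
s=manip.read_camera("side")
c=np.array([.4764,-.2155,.1488])
f=cloud(s,np.ones((420,560),bool))-c; L=np.stack([f@ex,f@ey,f@N],1)
for h in np.arange(.06,.1,.01):
  k=L[(abs(L[:,2]-h)<.006)&(abs(L[:,0])<.04)&(abs(L[:,1])<.018)]
  if len(k): print(round(h,2),len(k),np.round(k.mean(0),4),np.round(k.max(0),4),np.round(k.min(0),4))
```

```text
t 27.57 rel x,y,z [-13.6  -0.5  40.9] F [-7.5 -5.4 -4.3] rpy [-3.14   0.008  0.273]
0.06 5 [0.0048 0.0115 0.059 ] [0.0074 0.0143 0.0623] [0.0024 0.007  0.0542]
0.07 14 [0.0082 0.0112 0.0709] [0.0149 0.0168 0.0757] [0.0028 0.0002 0.0661]
0.08 27 [0.0143 0.0057 0.0809] [0.0303 0.0168 0.0854] [ 0.0043 -0.0163  0.0741]
0.09 7 [0.0171 0.0059 0.0866] [0.0229 0.0171 0.0906] [0.0107 0.0004 0.0849]
0.1 4 [ 0.0283 -0.0038  0.1015] [0.0326 0.0162 0.1039] [ 0.0264 -0.0128  0.0984]
```

>>> arm_command --increments '[[20,[2,0,-0.8],0],[20,[1,0,0],0],[20,[0,0,0],0],[20,[-2.6,0,1],0],[20,[-2.6,0,1],0],[20,[-2.6,0,1],0],[20,[-2.6,0,1],0],[20,[-2.6,0,1.3],0],[20,[-2.6,0,1.5],0],[20,[-2.6,0,1.5],0],[20,[-2.6,0,1.5],0],[20,[-2,0,1.5],0],[20,[0,0,0],0]]'

```text
time: 29.25
eef_pos: [0.4479, -0.224, 0.18]
ee_rot: [3.14, -0.002, 0.27]
force: [5.2, 1.5, 2.8]
grip_width: 0.027
gripper_force: 39.7
```

```bash
python3 -c "
from h import *
rel()"
```

```text
t 29.25 rel x,y,z [-29.7   0.6  31.2] F [5.2 1.5 2.8] rpy [ 3.14e+00 -2.00e-03  2.70e-01]
```

>>> arm_command --increments '[[20,[1,0,1.7],0],[20,[1,0,1.7],0],[20,[1,0,1.7],0],[20,[1,0,1.7],0],[20,[1,0,1.7],0],[20,[1,0,1.7],0],[20,[1,0,1.7],0],[20,[0.5,0,1.5],0],[20,[0,0,0],0]]'

```text
time: 30.38
eef_pos: [0.4548, -0.2224, 0.1716]
ee_rot: [3.137, -0.001, 0.272]
force: [-4.8, 6.0, 39.3]
grip_width: 0.0273
gripper_force: 43.8
```

```bash
python3 -c "
from h import *
rel()"
```

```text
t 30.38 rel x,y,z [-22.6   0.9  22.8] F [-4.8  6.  39.3] rpy [ 3.137e+00 -1.000e-03  2.720e-01]
```

>>> arm_command --increments '[[20,[0,0,-1.5],0],[20,[-1,0,-1.5],0],[29,[0,0,-0.5],0],[31,[0,0,0],0],[34,[0,0,0],0],[40,[0,0,0],0],[48,[0,0,0],0],[60,[0,0,0],0],[60,[0,0,-8],0],[60,[0,0,-15],0],[60,[0,0,-25],0],[60,[0,0,-30],0],[60,[0,0,-30],0],[60,[-30,0,-20],0],[60,[-40,0,0],0],[60,[-20,0,0],0],[60,[0,0,0],0]]'

```text
time: 32.5
eef_pos: [0.366, -0.2459, 0.2985]
ee_rot: [3.141, -0.0, 0.269]
force: [0.7, -0.6, 1.2]
grip_width: 0.06
gripper_force: 0.0
```

Run:
```python
from h import *
rel()
psi=np.radians(15.5);ex=np.array([.866*np.cos(psi),.866*np.sin(psi),.5]);ey=np.array([-np.sin(psi),np.cos(psi),0]);N=np.cross(ex,ey)
c=np.array([.4764,-.2155,.1488]); S=np.array([.5104,.1985])
for n in("side","top"):
  s=manip.read_camera(n); F=cloud(s,np.ones((420,560),bool)); f=F-c; L=np.stack([f@ex,f@ey,f@N],1)
  for h in np.arange(.01,.08,.01):
    k=L[(abs(L[:,2]-h)<.005)&(abs(L[:,0])<.03)&(abs(L[:,1])<.025)]
    if len(k): print(n,round(h,2),len(k),np.round(k.mean(0),4),np.round(k.max(0),4),np.round(k.min(0),4))
  g=F[(np.hypot(*(F[:,:2]-S).T)<.03)&(F[:,2]>.06)&(F[:,2]<.145)]
  if len(g): print("mid",g.max(0),g.min(0),[np.round(g[abs(g[:,2]-z)<.006].mean(0),4) for z in(.08,.1)])
  for o in((.5104,.1985),(.5802,.2041),(.5746,.2739),(.5048,.2683)):
    g=F[(np.hypot(*(F[:,:2]-o).T)<.022)&(F[:,2]>.06)]; print(o,len(g), g.max(0) if len(g) else 0)
```

```text
t 32.5 rel x,y,z [-114.6   -0.2  149.7] F [ 0.7 -0.6  1.2] rpy [ 3.141 -0.     0.269]
side 0.01 64 [0.0018 0.0092 0.009 ] [0.0279 0.0233 0.0144] [-0.0266 -0.0145  0.0051]
side 0.02 23 [-0.0006  0.0108  0.0196] [0.0123 0.0179 0.0249] [-0.0149  0.0027  0.0155]
side 0.03 29 [0.0032 0.0101 0.03  ] [0.014  0.0152 0.0349] [-0.0117 -0.0032  0.0251]
side 0.04 24 [0.0017 0.0108 0.0403] [0.0129 0.0162 0.0446] [-0.012   0.0008  0.0351]
side 0.05 25 [0.0006 0.0105 0.0497] [0.0127 0.0161 0.0546] [-0.0127  0.0021  0.0454]
side 0.06 26 [0.0015 0.0111 0.06  ] [0.0134 0.0201 0.0642] [-0.013   0.0063  0.0552]
side 0.07 39 [0.0008 0.0069 0.0698] [0.0121 0.0183 0.0746] [-0.0129 -0.0041  0.0651]
side 0.08 5 [-0.0023  0.0035  0.0763] [0.0005 0.0086 0.0777] [-0.0067 -0.0002  0.0751]
mid [0.52045062 0.21777644 0.1256649 ] [0.49486095 0.18737806 0.06032993] [array([0.5036, 0.2066, 0.0798]), array([0.5036, 0.2076, 0.0994])]
(0.5104, 0.1985) 207 [0.52045062 0.21777644 0.1256649 ]
(0.5802, 0.2041) 169 [0.5902838  0.22050867 0.11358392]
(0.5746, 0.2739) 0 0
(0.5048, 0.2683) 245 [0.52010191 0.28871514 0.12896134]
[... 304 characters left out ...]
.0448] [-0.0013 -0.0105  0.0354]
top 0.05 27 [0.0078 0.0055 0.0497] [0.014  0.0146 0.0548] [-0.0055 -0.0117  0.0456]
top 0.06 35 [0.0075 0.0038 0.0608] [0.0135 0.014  0.0649] [-0.0089 -0.0125  0.0553]
top 0.07 72 [0.0015 0.0016 0.0702] [0.0107 0.014  0.0749] [-0.0136 -0.0124  0.0651]
top 0.08 9 [-0.0003  0.0006  0.0755] [0.0107 0.0058 0.0772] [-0.0052 -0.005   0.075 ]
mid [0.52340694 0.21254969 0.12835612] [0.49606195 0.18430328 0.06017224] [array([0.502 , 0.192 , 0.0785]), array([0.5037, 0.1936, 0.0995])]
(0.5104, 0.1985) 126 [0.52340694 0.21254969 0.12835612]
(0.5802, 0.2041) 120 [0.59287086 0.21817361 0.11258329]
(0.5746, 0.2739) 0 0
(0.5048, 0.2683) 172 [0.52196551 0.28412559 0.1296726 ]
```

Run:
```python
from h import *
acc={}
for n in("side","top"):
  D=[]
  for _ in range(10): s=manip.read_camera(n); D.append(s["range_z"])
  D=np.array(D); s["range_z"]=np.median(D,0).astype(np.float32); F=cloud(s,np.ones((420,560),bool))
  for o,L in(((.5104,.1985),.123),((.5802,.2041),.111),((.5048,.2683),.126)):
    g=F[(np.hypot(*(F[:,:2]-o).T)<.006)&(F[:,2]>.06)]; print(n,o,np.round(np.sort(g[:,2])[-6:]-L,4))
    g=F[(np.hypot(*(F[:,:2]-o).T)<.025)&(F[:,2]>.06)]
    for z in(.075,.085,.095,.105): k=g[abs(g[:,2]-z)<.007]; print("   ",z,np.round((k.max(0)+k.min(0))[:2]/2-o,4),np.round(k.mean(0)[:2]-o,4))
print(manip.get_obs()["time"])
```

```text
side (0.5104, 0.1985) [-0.0006 -0.0004 -0.0004 -0.0001  0.0004  0.0009]
    0.075 [-0.0035  0.0041] [-0.0068  0.0085]
    0.085 [-0.0035  0.0039] [-0.007   0.0082]
    0.095 [-0.0043  0.0036] [-0.0073  0.0084]
    0.105 [-0.0047  0.0072] [-0.0073  0.0091]
side (0.5802, 0.2041) [-0.0008 -0.0006 -0.0004 -0.0004  0.0008  0.0009]
    0.075 [-0.003   0.0048] [-0.0076  0.008 ]
    0.085 [-0.0033  0.0036] [-0.0074  0.0079]
    0.095 [-0.0044  0.0041] [-0.0075  0.0082]
    0.105 [-0.0022  0.0031] [-0.004   0.0044]
side (0.5048, 0.2683) [0.0001 0.0005 0.0005 0.0006 0.0008 0.0009]
    0.075 [-0.0052  0.0073] [-0.0073  0.0091]
    0.085 [-0.007   0.0074] [-0.0089  0.0107]
    0.095 [-0.0049  0.0076] [-0.0097  0.0117]
    0.105 [-0.0026  0.0072] [-0.0093  0.0116]
top (0.5104, 0.1985) [-0.0001  0.0004  0.0006  0.0006  0.0007  0.0012]
    0.075 [-0.0041 -0.0035] [-0.0072 -0.007 ]
    0.085 [-0.004  -0.0032] [-0.0077 -0.0075]
    0.095 [-0.0042 -0.0058] [-0.007  -0.0085]
    0.105 [-0.0003 -0.0003] [-0.0064 -0.0053]
top (0.5802, 0.2041) [-0.0001 -0.0001 -0.     -0.      0.0002  0.001 ]
    0.075 [-0.0093 -0.0037] [-0.0111 -0.0055]
    0.085 [-0.0058 -0.0037] [-0.0089 -0.0066]
    0.095 [-0.0004  0.0006] [-0.0056 -0.0042]
    0.105 [0.0004 0.0001] [-0.0011 -0.0009]
top (0.5048, 0.2683) [0.0005 0.0006 0.0006 0.0009 0.0009 0.0025]Traceback (most recent call last):
  File "<stdin>", line 10, in <module>
    return umr_maximum(a, axis, None, out, keepdims, initial, where)
ValueError: zero-size array to reduction operation maximum which has no identity
```

Middle punch is seated and upright (its height matches the small punch's, relative to nominal), and the large punch is home.

```bash
python3 -c "
from rig import manip
print(manip.hand_in())"
```

```text
the job is handed in; nothing more can be done
None
```

I handed the job in at about 34 s of the 69 s allowed, and the hand-in gave no verdict. By the camera measurements, the middle punch stands upright in the free hole. The large punch was pressed home, rocked an estimated 8°, then seated fully home again and released.

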